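# Set the warmer's heat lever to the third click

### The arm

A 7-joint arm with a two-finger parallel gripper is mounted at the origin on a cart in front of the work surface, level with it; the furniture and walls round the work are solid. World frame = base frame: x ahead of the robot, y to its left, z up, the work surface at z = 0. Lengths are in m, angles in rad, forces in N, time in s.
With the tool pointing down it reaches from about 0.425 to 0.925 m from the base axis. Payload 6.8 kg.
Tool frame: the origin (TCP) lies at the very end of the fingers, on their centre line; the grasp point (between the pads) lies 19 mm behind it; z points along the fingers, y is the line along which they close (so a half turn about z gives the same grasp; the last joint's range is limited). The gripper opens to 85 mm and grips with 20 to 120 N. Pads are 22 mm wide; open, the fingers measure 114 mm over their backs; the gripper's body (76 mm by 85 mm) begins 54 mm behind the grasp point. The pads swing forward as they close: fully open they stand 13 mm farther back than shut.
Start: joints at [-1.323, 0.477, 0.022, 1.555, -0.011, 1.109, -0.083], TCP at [0.235, 0.633, 0.231] pointing down, gripper open.
Joint ranges: [-2.96, 2.96], [-0.34, 2.1], [-1.41, 1.46], [0.24, 2.44], [-1.37, 4.51], [0.17, 1.92], [-2.96, 2.96]. Speed limits (rad/s): [2.39, 2.39, 3.14, 3.14, 3.14, 3.14, 3.14].

### API

Orientations are given as a rotation vector (axis times angle).
In Python, from bench import get_obs, viewer, r gives the robot as it stands. The module is installed in compiled form; this text tells all that it offers.
- The arm moves only by the tool play_rows, never from a script. Its argument "commands" is a list that holds one entry, the list of rows, each a list of 5 numbers: the gripper's target within -1 to 1 (shut at 1, half-way at 0, fully open at -1), then the shift along the tool's x, y, z scaled (see below), then the turn about the tool's z scaled (see below). A call has 1 to 12 rows; each row is the pose to reach, as a shift and turn from the pose commanded when the call began, along the tool's axes at that moment; what a row does not reach only later rows make up. The controller multiplies each number of a shift by 0.2 m and each number of a turn by pi/2 rad. A row lasts 1/12 s, in which the tool goes at most 41.7 mm and 7.16 degrees, less where a joint would pass 70% of its speed; a pose out of reach is approached as far as the arm can. A call with a number of a shift or a turn outside -1 to 1 is refused whole. A call with a gripper value outside its range is refused whole. The fingers move at their own pace and stop on an object; "grip_force" is the grip in N (left out, the last holds). Time passes only in rows, so rows that repeat a pose let the fingers close. It gives the time, the measured TCP pose, the force, the opening and the grip force at its end, in the units of the state.
- get_obs(): the state, without advancing time (a new reading comes with each control period).
- viewer.grab_frame(name): name is "scene" or "side" or "wrist"; returns a dict with "pixels" (420x560x3 uint8, red, green, blue), "fovy" (degrees; the focal length in pixels is half the picture's height over the tangent of half this angle, whatever the lens; pixels are square), "cx", "cy" (the principal point, pixels), "world_to_cam" (4x4, takes a point from world to camera coordinates); the wrist camera has in their place "hand_eye" (4x4, takes a point from camera to tool coordinates, whose origin is the TCP and whose axes are the flange's). Camera axes: x right, y up, looking along -z (the intrinsics and any distortion apply to the point x, -y, -z); pixel columns grow to the right and rows downward; lengths in m; the calibration is good to about 2 mm. A picture is of the moment at which its call begins: read the wrist's pose just before it. There is no depth.
- r.hand_in(): hands the job in; it is judged then, once.
Trained networks look in a picture, given as the dict that the camera call returned (one of the last four; its "shot" number tells which), for a name from the list of things; names that differ only in an ending like _2 or _b are one class to them, and where a whole thing is asked for, a point or a joint stands for the part that bears it (a point fixed in the world has none). Each returns a list of dicts, best first, with "score" (0 to 1); they miss things now and then, are a little off and sometimes report something else, mostly with a low value. They report only what shows in the picture. A call takes as long as a camera call. They do not tell look-alikes from the thing itself.
- viewer.trace(picture, thing): "pixels" (420x560 bool, what is visible of it) and "rect" ([left, top, right, bottom] in pixels, round what is visible of it).
The state is a dict: "clock": time; "joints": joint angles; "qvel": joint speeds; "tau": joint torques, N m; "tcp_pos": TCP position; "orientation": TCP orientation; "contact_force": force on the tool from outside, world axes, zero at the start; "moment": the same for the moment, N m; "grip_width": finger opening in m; "gripper_force": force on a finger pad.
Only numpy, scipy, OpenCV 4.12 (cv2) and the standard library are available. Lean on these libraries where they do the work, as an engineer would, in place of code of your own. Each camera call takes 0.05 s, during which the arm holds its last target. There are 200 camera calls.

### The job

A squeeze bottle and a cup stand on the two wells of the warmer. With the fingertips against one side of its tab, push the heat lever in front of the bottle's well up to its third click, counting from off at the right end of its slot, and leave it there without ever running past that click. Push only: do not pinch or lift anything, leave the other lever in its click, and do not disturb the bottle, the cup or the things lying round about.

Things in the scene. Friction and masses are not known exactly. Their poses are not given: they have to be found in the camera images.
- warmer: Two-well warmer: low grey box with a steel deck, fixed; 236 (x) x 306 (y) x 50 mm high. Origin: centre of underside; x to its far side (away from the robot, yaw within 0.2 rad), y to its left, z up. Far half: two flat round wells, 88 mm. Near half: before each well its heat lever, sliding along y; on the near side of its slot a dot marks off, four bars of growing length clicks 1 to 4.
- well_left (a point): Centre of the left (+y) round well, on the deck, at (62, 78, 50) mm in the warmer's frame.
- well_right (a point): Centre of the right (-y) round well, on the deck, at (62, -78, 50) mm in the warmer's frame.
- lever_left (a joint): Position (m) of the lever in front of the left well: 0 at off (right end of the slot), growing as it slides to the warmer's +y (left). Detents: 0 off, 0.018 first click, 0.036 second, 0.054 third, 0.072 fourth (stop 2 mm beyond). About 6 N pushes it over the hump half-way between two detents; it then snaps into the next and stays. It starts at off or in the first click.
- lever_left_tab (a point): Centre of the left lever's upright black tab, which is 44 mm along the warmer's x, 16 mm along y (the slide direction) and 30 mm high; this point is 18 mm above the deck, the tab's foot 3 mm and its top 33 mm above the deck. Only one of its two sides (+y or -y half) may be pressed at a time. With the lever at off it lies at (-60, 42, 68) mm in the warmer's frame.
- lever_right (a joint): Position (m) of the lever in front of the right well: 0 at off (right end of the slot), growing as it slides to the warmer's +y (left). Detents: 0 off, 0.018 first click, 0.036 second, 0.054 third, 0.072 fourth (stop 2 mm beyond). About 6 N pushes it over the hump half-way between two detents; it then snaps into the next and stays. It starts at off or in the first click.
- lever_right_tab (a point): Centre of the right lever's upright black tab, which is 44 mm along the warmer's x, 16 mm along y (the slide direction) and 30 mm high; this point is 18 mm above the deck, the tab's foot 3 mm and its top 33 mm above the deck. Only one of its two sides (+y or -y half) may be pressed at a time. With the lever at off it lies at (-60, -114, 68) mm in the warmer's frame.
- bottle_mid (a point): Centre, half-way up, of a cream squeeze bottle with a pointed nozzle, 50 mm across, 162 mm tall, standing loose and upright on one of the two wells (either). Two similar bottles stand on the table to the left, not on the warmer.
- cup_mid (a point): Centre, half-way up, of a small filled steel cup, 72 mm across, 36 mm tall, standing loose on the other well.
- tape_roll: Bystander: roll of tape lying flat, 92 mm across, 24 mm tall; origin at the centre of its underside, on the table.
- bark_a: Bystander: piece of chocolate bark, 54 x 48 x 12 mm, on the table to the right; origin at the centre of its underside.
- bark_b: Bystander: piece of chocolate bark, 48 x 46 x 12 mm, on the table to the right; origin at the centre of its underside.
- marker: Bystander: marker pen 14 x 127 x 15 mm lying on the table, near right; origin at the centre of its underside.
Not all that is in view belongs to the job. Leave any orange or turquoise look-alike of the part that bears cup_mid alone.

How it is judged:
At the end, for the whole second after the job is handed in: The lever in front of the bottle's well rests in its third click (0.054 m, within 4 mm), the other lever is still in the click it started in, and bottle and cup stand upright on their wells (centres within 30 mm) (((horizontal distance between bottle_mid and well_left below 0.03 m and horizontal distance between cup_mid and well_right below 0.03 m and value of joint lever_left between 0.05 and 0.058 m and velocity of joint lever_left between -0.005 and 0.005 m/s and distance of lever_right_tab from where it was at the start of the episode below 0.013 m) or (horizontal distance between bottle_mid and well_right below 0.03 m and horizontal distance between cup_mid and well_left below 0.03 m and value of joint lever_right between 0.05 and 0.058 m and velocity of joint lever_right between -0.005 and 0.005 m/s and distance of lever_left_tab from where it was at the start of the episode below 0.013 m)) and angle between each of bottle_mid, cup_mid's own z axis and vertical below 0.1 rad); the robot touches nothing.
It fails at once if the wrong lever, the one in front of the cup's well, is moved out of its click ((horizontal distance between bottle_mid and well_left below 0.06 m and distance of lever_right_tab from where it was at the start of the episode above 0.013 m) or (horizontal distance between bottle_mid and well_right below 0.06 m and distance of lever_left_tab from where it was at the start of the episode above 0.013 m)).
It fails at once if the bottle's lever runs past its third click, over the hump towards the fourth ((horizontal distance between bottle_mid and well_left below 0.06 m and value of joint lever_left above 0.063 m) or (horizontal distance between bottle_mid and well_right below 0.06 m and value of joint lever_right above 0.063 m)).
It fails at once if a lever's tab is pinched: both its halves are pressed by the fingers at once ((contact force between the fingers and lever_left_c0 above 1 N and contact force between the fingers and lever_left_c1 above 1 N) or (contact force between the fingers and lever_right_c0 above 1 N and contact force between the fingers and lever_right_c1 above 1 N)).
It fails at once if the bottle or the cup is moved by more than 20 mm, lifted or tipped (distance of any of bottle_mid, cup_mid from where it was at the start of the episode above 0.02 m or angle between any of bottle_mid, cup_mid's own z axis and vertical above 0.25 rad).
It fails at once if a bystander is moved by more than 30 mm or lifted (distance of any of tape_roll, bark_a, bark_b, marker from where it was at the start of the episode above 0.03 m or height (world z) of any of tape_roll, bark_a, bark_b, marker above 0.02 m).
It also fails if it takes over 35 s, if anything falls off the work surface, if the arm or the gripper's body presses on something with over 40 N, if the wrist force passes 120 N, or if a joint passes its speed limit or range.

## Working session

There is one attempt and no reset: what is moved stays moved. The work goes in short steps, Python scripts to look and compute and a tool call to move; the robot and the scene stay as the last step left them, time stands still between calls to the robot, and variables do not carry over. Pictures are saved under pics/ and viewed, at most 10 in all, crops included, and the job is handed in when it is done.

Besides the shell and the picture viewer there is one more tool, called after "Emit:" in YAML: its name, and indented under it one key for each argument. play_rows: Moves the arm, as the interface text tells. Shifts and turns lie within -1 to 1; 1 stands for 0.2 m of shift or pi/2 rad of turn. Its arguments: {"type":"object","properties":{"commands":{"type":"array","items":{"type":"array","items":{"type":"array","items":{"type":"number","minimum":-1,"maximum":1}}}},"grip_force":{"type":"number"}},"required":["commands"]}

```bash
mkdir -p pics; cat > h.py <<'E'
import numpy as np, cv2
from bench import get_obs, viewer, r
def save(p,n): cv2.imwrite('pics/'+n,cv2.cvtColor(p['pixels'],cv2.COLOR_RGB2BGR))
E
python3 - <<'E'
from h import *
o=get_obs(); print(o['tcp_pos'],o['orientation'],o['clock'])
for n in('scene','side'):
    p=viewer.grab_frame(n); save(p,n+'.png'); print(n,{k:v for k,v in p.items() if k!='pixels'})
    for t in('warmer','lever_left_tab','lever_right_tab','bottle_mid','cup_mid','tape_roll','bark_a','marker'):
        print(t,[(round(d['score'],2),d['rect']) for d in viewer.trace(p,t)])
E
```

```text
[0.234947   0.63214873 0.23031604] [-5.55882868e-01 -3.09185643e+00  2.90432803e-03] 0.0
scene {'fovy': 44.174301285143244, 'cx': 282.5155299371613, 'cy': 208.54515376049443, 'world_to_cam': array([[-0.53896604, -0.84231688,  0.00422859,  0.19442005],
       [ 0.55810314, -0.35333958,  0.75078094, -0.37983612],
       [-0.63090133,  0.40700542,  0.66053773, -1.09646977],
       [ 0.        ,  0.        ,  0.        ,  1.        ]]), 'shot': 1}
warmer [(0.87, [190.4, 190.2, 313.7, 272.4])]
lever_left_tab [(0.64, [239.9, 224.8, 252.9, 242.0])]
lever_right_tab [(0.58, [290.0, 212.6, 299.1, 230.7])]
bottle_mid [(0.74, [264.6, 175.2, 281.5, 204.2]), (0.56, [410.3, 252.4, 418.8, 254.7])]
cup_mid [(0.74, [209.5, 193.1, 232.5, 220.9]), (0.66, [141.0, 220.4, 167.1, 244.2]), (0.6, [155.3, 258.9, 179.5, 284.0])]
tape_roll [(0.57, [205.0, 299.3, 244.9, 338.2])]
bark_a []
marker []
side {'fovy': 48.81228546208163, 'cx': 278.4933078435852, 'cy': 207.82854821134598, 'world_to_cam': array([[ 0.98871509, -0.1492919 ,  0.01242605, -0.48315349],
       [ 0.08455269,  0.62458627,  0.77636514, -0.0588543 ],
       [-0.12366617, -0.76655327,  0.6301609 , -1.09335792],
       [ 0.        ,  0.        ,  0.        ,  1.        ]]), 'shot': 2}
warmer [(0.57, [248.4, 164.7, 360.4, 260.7])]
lever_left_tab [(0.47, [268.2, 177.0, 290.3, 196.1])]
lever_right_tab [(0.61, [269.5, 215.3, 287.5, 228.9])]
bottle_mid [(0.72, [322.4, 164.7, 348.6, 233.6])]
cup_mid [(0.88, [260.9, 146.0, 285.5, 166.9]), (0.85, [316.5, 144.9, 342.3, 166.2]), (0.59, [312.4, 165.2, 335.4, 193.7])]
tape_roll []
bark_a [(0.69, [284.3, 324.2, 311.2, 350.2]), (0.59, [328.4, 316.8, 355.1, 343.5])]
marker [(0.72, [169.6, 295.7, 198.1, 347.8])]
```

```bash
python3 -c "
import cv2,numpy as np
a=cv2.imread('pics/scene.png');b=cv2.imread('pics/side.png')
print(a.shape)"
```

```text
(420, 560, 3)
```

View pics/scene.png

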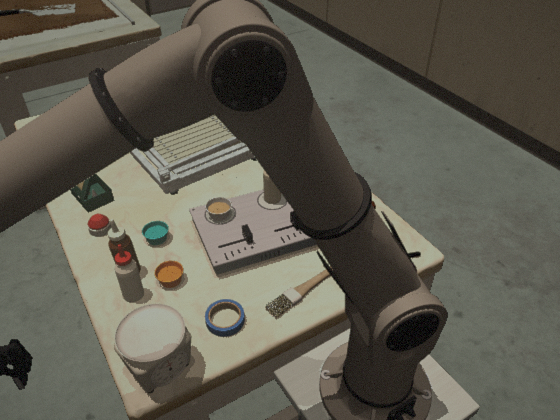

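View pics/side.png

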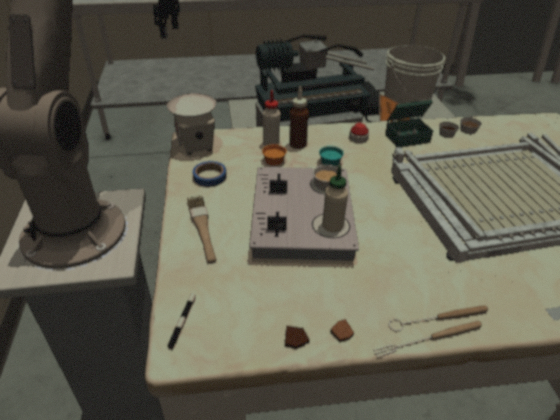

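Both views put the bottle on the right well: side (335,205), scene (273,190). The steel cup is on the left well: side (326,178), scene (219,208). The orange and turquoise cups on the table are look-alikes.
Candidate levers in the side view are right (277,224) and left (278,186). I choose the right one, in front of the bottle, and check it in a crop.

```bash
python3 - <<'E'
from h import *
a=cv2.imread('pics/side.png')[155:270,235:375]
cv2.imwrite('pics/c1.png',cv2.resize(a,None,fx=5,fy=5,interpolation=cv2.INTER_CUBIC))
E
```

```text
(no output)
```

View pics/c1.png

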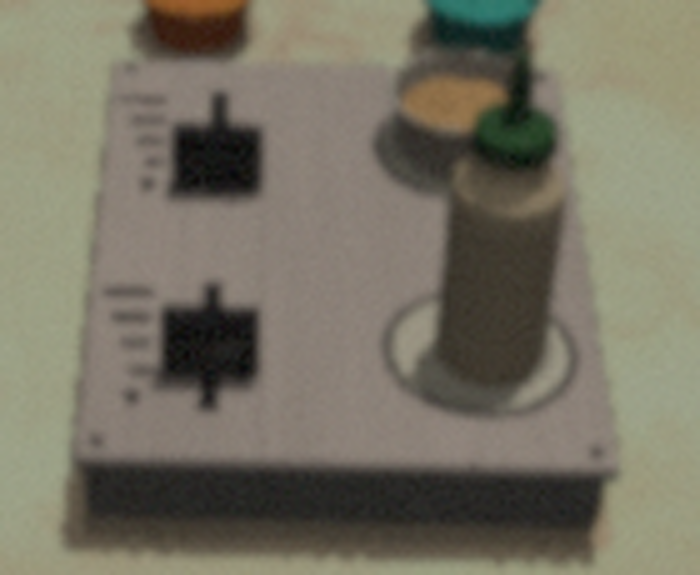

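The crop shows the bottle on the lower (right) well. The right lever's tab is at crop (210,345), probably in click 1 because slot shows on both sides of it. The left tab is at (217,160), at off. Next I fit the warmer's pose from the deck corners.

```bash
cat >> h.py <<'E'
from scipy.optimize import least_squares
def proj(p,W2C,X):
    c=(W2C@np.c_[X,np.ones(len(X))].T).T; f=210/np.tan(np.radians(p['fovy']/2))
    return np.c_[p['cx']+f*c[:,0]/-c[:,2], p['cy']-f*c[:,1]/-c[:,2]]
def w2world(q,L):
    c,s=np.cos(q[2]),np.sin(q[2]); L=np.asarray(L,float)/1000
    return np.c_[q[0]+c*L[:,0]-s*L[:,1], q[1]+s*L[:,0]+c*L[:,1], L[:,2]]
E
python3 - <<'E'
from h import *
p=viewer.grab_frame('side'); M=p['world_to_cam']
pix=np.array([[112,62],[562,75],[610,470],[80,462]])/5+[235,155]
L=[[-118,153,50],[118,153,50],[118,-153,50],[-118,-153,50]]
s=least_squares(lambda q:(proj(p,M,w2world(q,L))-pix).ravel(),[.6,0,0])
print(s.x,s.fun.round(1))
# slide of each tab: top edges centre in crop
for name,y0,c in(('R',-114,(212,308)),('L',42,(218,125))):
    px=np.array(c)/5+[235,155]
    for d in (0,18,36): print(name,d,(proj(p,M,w2world(s.x,[[-60,y0+d+8,83]]))[0]-[235,155])*5)
print(w2world(s.x,[[-60,-114,68],[-60,-96,68],[62,-78,50]]))
from scipy.spatial.transform import Rotation as R
print(R.from_rotvec(get_obs()['orientation']).as_matrix().round(3), get_obs()['joints'])
E
```

```text
[ 0.54347767 -0.02634327 -0.17613523] [ 0.3 -0.6 -0.7 -0.9  2.3  1.  -2.  -0.5]
R 0 [209.18166781 333.33804101]
R 18 [210.36720907 306.68707404]
R 36 [211.52071996 280.75614994]
L 0 [218.48015389 124.30807924]
L 18 [219.42610004 103.04321022]
L 36 [220.34916762  82.29265173]
[[ 0.46443022 -0.12806594  0.068     ]
 [ 0.46758428 -0.11034443  0.068     ]
 [ 0.5908508  -0.11400048  0.05      ]]
[[-0.937  0.348  0.   ]
 [ 0.348  0.937  0.   ]
 [-0.     0.    -1.   ]] [-1.32309698  0.47699897  0.02242918  1.5554051  -0.01149344  1.10929164
 -0.08311768]
```

The right lever is in click 1 (face match at 18 mm) and the left is at off. Moving in with the gripper shut.

Emit:
play_rows:
  commands:
    - [[1, -0.93, -0.81, -0.25, 0], [1, -0.93, -0.81, -0.25, 0], [1, -0.93, -0.81, -0.25, 0], [1, -0.93, -0.81, -0.25, 0], [1, -0.93, -0.81, -0.25, 0], [1, -0.93, -0.81, -0.25, 0], [1, -0.93, -0.81, -0.25, 0], [1, -0.93, -0.81, -0.25, 0], [1, -0.93, -0.81, -0.25, 0]]

```text
clock: 1.7
tcp_pos: [0.3528, 0.4166, 0.2816]
orientation: [-0.556, -3.092, -0.002]
contact_force: [-0.7, 0.1, -0.2]
grip_width: 0.0002
gripper_force: 0.0
```

Emit:
play_rows:
  commands:
    - [[1, -0.93, -0.81, 0, -0.115], [1, -0.93, -0.81, 0, -0.115], [1, -0.93, -0.81, 0, -0.115], [1, -0.93, -0.81, 0, -0.115], [1, -0.93, -0.81, 0, -0.115], [1, -0.93, -0.81, 0, -0.115], [1, -0.93, -0.81, 0, -0.115], [1, -0.93, -0.81, 0, -0.115], [1, -0.93, -0.81, 0, -0.115]]

```text
clock: 2.45
tcp_pos: [0.4703, 0.2016, 0.2809]
orientation: [-0.271, -3.129, -0.0]
contact_force: [0.2, 1.1, 0.7]
grip_width: 0.0002
gripper_force: 0.0
```

Emit:
play_rows:
  commands:
    - [[1, -0.12, -0.88, 0, 0], [1, -0.12, -0.88, 0, 0], [1, -0.12, -0.88, 0, 0], [1, -0.12, -0.88, 0, 0], [1, -0.12, -0.88, 0, 0], [1, -0.12, -0.88, 0, 0]]

```text
clock: 2.95
tcp_pos: [0.4636, 0.0205, 0.2813]
orientation: [0.279, 3.129, -0.0]
contact_force: [-0.6, 1.0, -0.3]
grip_width: 0.0003
gripper_force: 0.0
```

Emit:
play_rows:
  commands:
    - [[1, -0.12, -0.88, 0, 0], [1, -0.12, -0.88, 0, 0], [1, -0.12, -0.88, 0, 0], [1, -0.12, -0.88, 0, 0], [1, -0.12, -0.88, 0, 0], [1, -0.12, -0.88, 0, 0], [1, -0.12, -0.88, 0, 0], [1, -0.12, -0.88, 0, 0]]

```text
clock: 3.62
tcp_pos: [0.4579, -0.1522, 0.281]
orientation: [-0.267, -3.13, -0.001]
contact_force: [-0.3, 0.6, 0.3]
grip_width: -0.0002
gripper_force: 0.0
```

```bash
python3 - <<'E'
from h import *
from scipy.spatial.transform import Rotation as R
o=get_obs(); print(o['tcp_pos'],o['orientation'])
p=viewer.grab_frame('wrist'); save(p,'w1.png')
T=np.eye(4);T[:3,:3]=R.from_rotvec(o['orientation']).as_matrix();T[:3,3]=o['tcp_pos']
M=np.linalg.inv(T@p['hand_eye']); np.save('M1.npy',M); print(p['fovy'],p['cx'],p['cy'])
for t in('lever_left_tab','lever_right_tab','bottle_mid','cup_mid','warmer'):
    print(t,[(round(d['score'],2),d['rect']) for d in viewer.trace(p,t)])
q=[.5435,-.0263,-.1761]
L=[[-60,-96,83],[-60,42,83],[62,-78,50],[-118,153,50],[-118,-153,50],[118,-153,50]]
print(proj(p,M,w2world(q,L)).round(0))
E
```

```text
[ 0.45788814 -0.15224574  0.28097341] [-2.66863532e-01 -3.12962493e+00 -1.08853846e-03]
62.37354089653697 284.0094186986206 208.19817285466308
lever_left_tab [(0.74, [442.6, 154.7, 475.6, 199.4])]
lever_right_tab [(0.81, [314.8, 152.6, 338.3, 200.3])]
bottle_mid [(0.75, [316.8, 256.9, 371.0, 324.0])]
cup_mid [(0.8, [443.7, 247.8, 512.8, 312.2]), (0.49, [124.5, 243.1, 160.6, 276.1]), (0.4, [556.8, 264.0, 557.8, 281.1])]
warmer [(0.64, [272.9, 117.9, 558.2, 311.4])]
[[326. 181.]
 [463. 182.]
 [333. 272.]
 [564. 120.]
 [270. 119.]
 [272. 312.]]
```

View pics/w1.png

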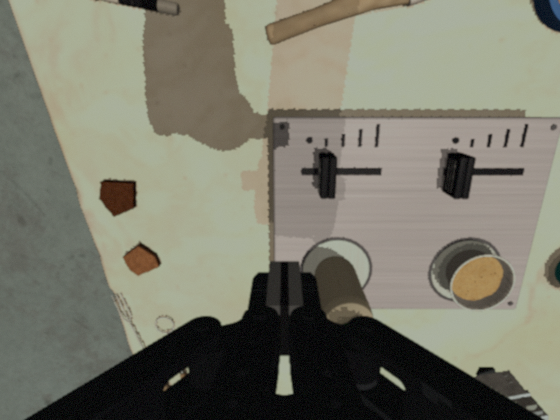

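The wrist view shows the right tab at (327,176), level with bar 1 (x 325), and the bottle behind it. The left tab at (459,176) is at its dot. The fit agrees within about 3 px. The deck beneath the fingers' column at right-lever row is clear, so I descend beside the tab.

Emit:
play_rows:
  commands:
    - [[1, 0, 0, 0.5, 0], [1, 0, 0, 0.9, 0], [1, 0, 0, 0.9, 0], [1, 0, 0, 0.9, 0], [1, 0, 0, 0.9, 0], [1, 0, 0, 0.9, 0], [1, 0, 0, 0.9, 0]]

```text
clock: 4.5
tcp_pos: [0.4567, -0.1555, 0.1011]
orientation: [-0.275, -3.128, 0.0]
contact_force: [-0.0, -0.5, 0.9]
grip_width: 0.0002
gripper_force: 0.0
```

Emit:
play_rows:
  commands:
    - [[1, 0, 0, 0.05, 0], [1, 0, 0, 0.1, 0], [1, 0, 0, 0.15, 0], [1, 0, 0, 0.19, 0], [1, 0, 0, 0.19, 0], [1, 0, 0, 0.19, 0]]

```text
clock: 5.0
tcp_pos: [0.4565, -0.1555, 0.0629]
orientation: [-0.275, -3.128, -0.0]
contact_force: [-0.5, -0.3, 0.3]
grip_width: -0.0003
gripper_force: 0.0
```

```bash
cat >> h.py <<'E'
from scipy.spatial.transform import Rotation as R
Q=np.array([.5435,-.0263,-.1761])
def wl(P):
    c,s=np.cos(Q[2]),np.sin(Q[2]); d=np.array(P[:2])-Q[:2]
    return np.array([c*d[0]+s*d[1],-s*d[0]+c*d[1]])*1000
def wrist(n):
    o=get_obs(); p=viewer.grab_frame('wrist'); save(p,n)
    T=np.eye(4);T[:3,:3]=R.from_rotvec(o['orientation']).as_matrix();T[:3,3]=o['tcp_pos']
    return o,p,np.linalg.inv(T@p['hand_eye'])
E
python3 - <<'E'
from h import *
o,p,M=wrist('w2.png'); print(o['tcp_pos'],wl(o['tcp_pos']),o['contact_force'])
for y in(-114,-96,-60):print(y,proj(p,M,w2world(Q,[[-60,y-8,83],[-60,y+8,83]])).round(0))
a=p['pixels'];print([(d['score'],d['rect']) for d in viewer.trace(p,'lever_right_tab')])
E
```

```text
[ 0.45650685 -0.15552435  0.06287539] [ -63.00878201 -142.46626044] [-0.45117299 -0.25091463  0.31710954]
-114 [[332. 313.]
 [371. 313.]]
-96 [[376. 313.]
 [415. 314.]]
-60 [[464. 314.]
 [503. 314.]]
[(0.8, [360.6, 230.5, 422.9, 342.3])]
```

View pics/w2.png

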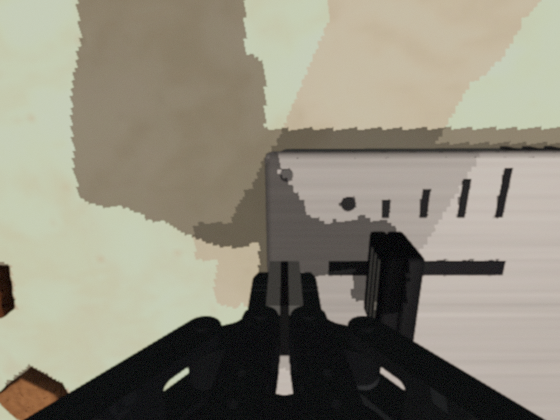

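The right tab's face is about 32–40 mm beyond the finger centre. Its top runs from column 380 to 420, lined up with bar 1 (386). I approach slowly until I feel it.

Emit:
play_rows:
  commands:
    - [[1, 0, 0.04, 0, 0], [1, 0, 0.08, 0, 0], [1, 0, 0.11, 0, 0], [1, 0, 0.11, 0, 0]]

```text
clock: 5.43
tcp_pos: [0.4613, -0.1317, 0.0634]
orientation: [0.27, 3.13, 0.001]
contact_force: [0.7, 0.0, 0.3]
grip_width: -0.0003
gripper_force: 0.0
```

Emit:
play_rows:
  commands:
    - [[1, 0, 0.01, 0, 0], [1, 0, 0.02, 0, 0], [1, 0, 0.02, 0, 0]]

```text
clock: 5.68
tcp_pos: [0.4615, -0.1296, 0.0633]
orientation: [0.274, 3.129, 0.0]
contact_force: [0.3, -0.2, -0.3]
grip_width: -0.0
gripper_force: 0.0
```

Emit:
play_rows:
  commands:
    - [[1, 0, 0.01, 0, 0], [1, 0, 0.015, 0, 0], [1, 0, 0.015, 0, 0]]

```text
clock: 5.93
tcp_pos: [0.4618, -0.1276, 0.0633]
orientation: [0.276, 3.129, -0.001]
contact_force: [-0.6, -3.7, 0.5]
grip_width: 0.0
gripper_force: 1.3
```

```bash
python3 - <<'E'
from h import *
o,p,M=wrist('w3.png'); print(o['tcp_pos'],wl(o['tcp_pos']),o['contact_force'])
for y in(-96,-78):print(y,proj(p,M,w2world(Q,[[-60,y-8,83],[-60,y+8,83]])).round(0))
print([(d['score'],d['rect']) for d in viewer.trace(p,'lever_right_tab')])
E
```

```text
[ 0.461838   -0.12761345  0.06334531] [ -62.64982366 -114.0530422 ] [-0.5787584  -3.67121113  0.47248778]
-96 [[307. 312.]
 [346. 312.]]
-78 [[351. 312.]
 [389. 312.]]
[(0.82, [310.5, 231.5, 358.2, 325.7])]
```

View pics/w3.png

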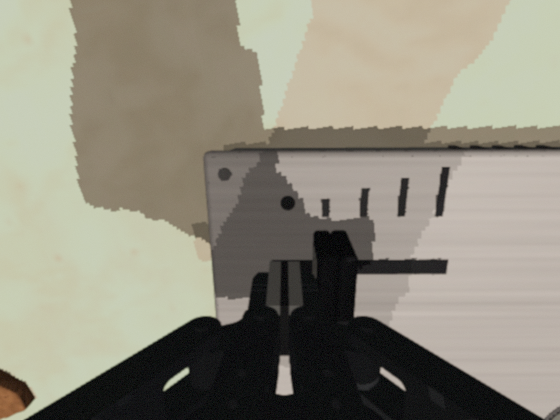

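Contact: −3.7 N along y, with the finger beside the tab at (330,260). Now I push slowly over the first hump.

Emit:
play_rows:
  commands:
    - [[1, 0, 0.01, 0, 0], [1, 0, 0.02, 0, 0], [1, 0, 0.03, 0, 0], [1, 0, 0.04, 0, 0], [1, 0, 0.05, 0, 0], [1, 0, 0.055, 0, 0], [1, 0, 0.055, 0, 0]]

```text
clock: 6.62
tcp_pos: [0.464, -0.1152, 0.0632]
orientation: [-0.273, -3.13, -0.001]
contact_force: [0.1, -0.1, -0.2]
grip_width: 0.0003
gripper_force: 0.0
```

```bash
python3 - <<'E'
from h import *
o,p,M=wrist('w4.png'); print(o['tcp_pos'],wl(o['tcp_pos']),o['contact_force'])
for y in(-96,-78,-60):print(y,proj(p,M,w2world(Q,[[-60,y-8,83],[-60,y+8,83]])).round(0))
print([(d['score'],d['rect']) for d in viewer.trace(p,'lever_right_tab')])
E
```

```text
[ 0.46399195 -0.11518235  0.06320874] [ -62.70700277 -101.43684771] [ 0.11527961 -0.14784778 -0.15976819]
-96 [[276. 312.]
 [315. 312.]]
-78 [[320. 312.]
 [359. 312.]]
-60 [[364. 312.]
 [403. 313.]]
[(0.63, [317.5, 233.0, 367.5, 326.2])]
```

It snapped into click 2 and the finger is free. Now the second hump, pushed just past it.

Emit:
play_rows:
  commands:
    - [[1, 0, 0.015, 0, 0], [1, 0, 0.025, 0, 0], [1, 0, 0.035, 0, 0], [1, 0, 0.045, 0, 0], [1, 0, 0.055, 0, 0], [1, 0, 0.065, 0, 0], [1, 0, 0.07, 0, 0], [1, 0, 0.07, 0, 0]]

```text
clock: 7.38
tcp_pos: [0.4664, -0.1016, 0.0633]
orientation: [-0.274, -3.129, -0.001]
contact_force: [-0.6, -0.4, 0.2]
grip_width: -0.0001
gripper_force: 0.0
```

```bash
python3 - <<'E'
from h import *
o,p,M=wrist('w5.png'); print(o['tcp_pos'],wl(o['tcp_pos']),o['contact_force'])
for y in(-78,-60,-42):print(y,proj(p,M,w2world(Q,[[-60,y-8,83],[-60,y+8,83]])).round(0))
print([(d['score'],d['rect']) for d in viewer.trace(p,'lever_right_tab')])
E
```

```text
[ 0.46641065 -0.10159697  0.06325881] [-62.70574814 -87.63783526] [-0.55006299 -0.35012827  0.23603168]
-78 [[286. 312.]
 [325. 312.]]
-60 [[330. 312.]
 [369. 312.]]
-42 [[374. 312.]
 [413. 312.]]
[(0.62, [326.1, 228.8, 380.4, 325.9])]
```

The force is gone and the mask starts at 326 against a predicted 330 for click 3. I back off, lift and verify.

Emit:
play_rows:
  commands:
    - [[1, 0, -0.05, 0, 0], [1, 0, -0.1, 0, 0], [1, 0, -0.1, 0, 0], [1, 0, -0.1, -0.2, 0], [1, 0, -0.1, -0.4, 0], [1, 0, -0.1, -0.6, 0], [1, 0, -0.1, -0.8, 0], [1, 0, -0.1, -1, 0], [1, 0, -0.1, -1, 0], [1, 0, -0.1, -1, 0], [1, 0, -0.1, -1, 0]]

```text
clock: 8.4
tcp_pos: [0.4622, -0.1221, 0.2629]
orientation: [-0.276, -3.129, -0.001]
contact_force: [-0.5, 0.4, 0.4]
grip_width: -0.0003
gripper_force: 0.0
```

```bash
python3 - <<'E'
from h import *
o,p,M=wrist('w6.png'); print(o['tcp_pos'],o['contact_force'],o['clock'])
for y in(-78,-60,-42):print(y,proj(p,M,w2world(Q,[[-60,y-8,83],[-60,y+8,83]])).round(0))
print([(d['score'],d['rect']) for d in viewer.trace(p,'lever_right_tab')])
E
```

```text
[ 0.46223999 -0.12213859  0.26288309] [-0.52667198  0.41543317  0.37441559] 8.4
-78 [[307. 186.]
 [324. 186.]]
-60 [[326. 186.]
 [343. 186.]]
-42 [[345. 186.]
 [361. 186.]]
[(0.89, [323.4, 154.6, 346.3, 206.0]), (0.16, [422.9, 155.5, 453.3, 202.2])]
```

View pics/w6.png

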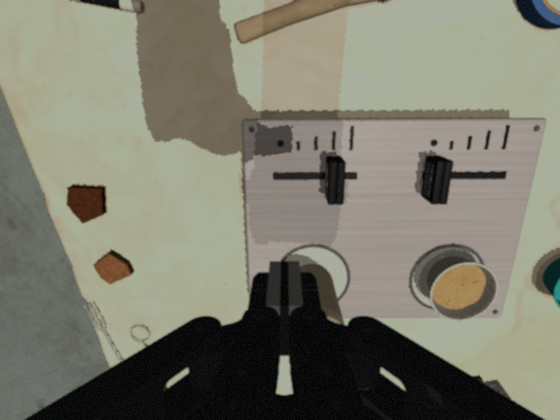

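The right tab at (335,180) is level with the third bar (x 333). The left tab is still at its dot, the cup and bottle are in place, and the arm is clear.

```bash
python3 -c "
from bench import r
print(r.hand_in())"
```

```text
the job is handed in; nothing more can be done
None
```

I pushed the right lever, the one in front of the bottle, from its first click to its third and handed the job in at about 8.4 s. The last wrist picture shows it there with the left lever still at off and the bottle and cup in place, but `hand_in` gave no verdict.

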